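# Fill the two-tin gift tray from the tin dispenser

### The job

Fill the two-tin gift tray from the tin dispenser. With the fingertips press the lever's paddle all the way down so that the gate lifts, keep it down until one tin has rolled into the tray, then let the paddle come right up so that the gate shuts and the next tin moves up to it; then do the same once more, so that two tins stand in the tray and the third stays behind the gate. Lift nothing, do not touch the tins, and leave the tray and the goods around where they are.

Things in the scene. Friction and masses are not known exactly. Their poses are not given: they have to be found in the camera images.
- dispenser: Wooden tin dispenser fixed to the counter: sloping track with slatted sides, 41 mm wide, on a 74 mm wide base board, and two tray guides. Origin: on the counter under the tin at the gate. Its x axis points uphill along the track, +y to the side with lever and paddle, z up. Track spans x -45 to +165 mm, top of the rear tin z 113 mm. The lever's axle lies at x -14, z 97 mm, along y.
- lever (a joint): Sprung steel rocking lever on the +y side: 0 rad at rest (paddle up, gate down), 0.81 rad fully pressed, at its stop. The gate frees a tin from about 0.7 rad on, while a cross bar drops behind that tin and holds the next. A finger on the paddle feels about 1.5 N at first, 5 N fully down; let go, it springs up unless a tin is still under the gate. Swinging back, the gate shuts in front of the next tin.
- paddle (a point): Middle of the top of the lever's dark wooden thumb paddle (32 mm along the lever, 36 mm wide, from 34 to 70 mm beside the track's middle). At rest at dispenser x 44, y 52, z 150 mm, its top rising 0.56 rad towards uphill; half way at x 60, z 123; fully pressed at x 65, y 52, z 91 mm, falling 0.25 rad towards uphill. It moves on an arc about the axle.
- outlet (a point): Middle of the track's lower edge (the outlet), 24 mm above the counter; tins roll out here towards the dispenser's -x.
- sill (a point): Middle of the top of the wooden sill of the open hatch through which the robot reaches to the counter: 65 mm wide, its top 125 mm above the counter. It runs 0.32 m to either side along a level line turned 60 degrees left of world x, and ends there at upright posts that stand higher than the arm reaches. Fixed, always in the same place.
- tray: Loose light-wood gift tray for two tins on edge, its felt floor falling 3 degrees to the far end, where the tins gather; 150 x 47 mm, 36 mm high, only 16 mm at the end next to the outlet. It stands ready under the outlet, between two 10 mm high guides, against the dispenser. Origin: centre of its underside, at about dispenser x -110 mm; its x axis points to the outlet. A tin standing in it has its middle about 40 mm above the counter. Not to be moved.
- tin_1_mid (a point): Middle of a round salve tin (63 mm across, 30 mm thick, 0.08 kg), standing on edge in the dispenser's track, in front, at the gate at the start. It rolls by itself when let go; not to be touched.
- tin_2_mid (a point): Middle of a round salve tin (63 mm across, 30 mm thick, 0.08 kg), standing on edge in the dispenser's track, second in the row at the start. It rolls by itself when let go; not to be touched.
- tin_3_mid (a point): Middle of a round salve tin (63 mm across, 30 mm thick, 0.08 kg), standing on edge in the dispenser's track, last in the row, uphill at the start. It rolls by itself when let go; not to be touched.
- spare_tin: Bystander: salve tin lying flat on the counter behind the dispenser, 63 mm across, 30 mm high; origin under its middle. Leave alone.
- white_soap: Bystander: white oval soap bar, 55 x 85 x 40 mm, on the counter beyond the tray; origin under its middle. Leave alone.
- orange_soap: Bystander: yellow-orange block of soap, 55 x 83 x 48 mm, on the counter behind the gate end; origin under its middle. Leave alone.
- blue_carton: Bystander: pale blue soap carton, 60 x 90 x 34 mm, on the counter behind the uphill end; origin under its middle. Leave alone.

How it is judged:
On the way:
1. the first tin stands in the tray, the lever is back up and the second tin has moved up to the gate (x of tray in the frame of dispenser between -0.117 and -0.104 m and y of tray in the frame of dispenser between -0.006 and 0.006 m and x of tin_1_mid in the frame of tray between -0.072 and 0.072 m and y of tin_1_mid in the frame of tray between -0.012 and 0.012 m and z of tin_1_mid in the frame of tray between 0.032 and 0.05 m and x of tin_2_mid in the frame of dispenser between -0.02 and 0.016 m and z of tin_2_mid in the frame of dispenser between 0.05 and 0.075 m and value of joint lever below 0.06 rad), for 0.2 s.
At the end, for the whole second after the job is handed in: The first two tins stand on edge in the tray, the tray is home to within 8 mm of its stop, the lever is up (under 0.06 rad), the third tin waits at the gate, and tray and tins are at rest (x of tray in the frame of dispenser between -0.117 and -0.104 m and y of tray in the frame of dispenser between -0.006 and 0.006 m and x of tin_1_mid in the frame of tray between -0.072 and 0.072 m and y of tin_1_mid in the frame of tray between -0.012 and 0.012 m and z of tin_1_mid in the frame of tray between 0.032 and 0.05 m and x of tin_2_mid in the frame of tray between -0.072 and 0.072 m and y of tin_2_mid in the frame of tray between -0.012 and 0.012 m and z of tin_2_mid in the frame of tray between 0.032 and 0.05 m and x of tin_3_mid in the frame of dispenser between -0.02 and 0.016 m and z of tin_3_mid in the frame of dispenser between 0.05 and 0.075 m and value of joint lever below 0.06 rad and linear speed of each of tray, tin_1, tin_2, tin_3 below 0.02 m/s); the robot touches nothing.
It fails at once if the tray is pushed away, lifted or tipped (distance of tray from where it was at the start of the episode above 0.015 m or height (world z) of tray above 0.01 m or angle between tray's own z axis and vertical above 0.15 rad).
It fails at once if a tin is touched by the robot (contact force between any of tin_1, tin_2, tin_3 and the fingers above 0.3 N or contact force between any of tin_1, tin_2, tin_3 and the arm above 0.3 N).
It fails at once if the third tin gets out past the gate (x of tin_3_mid in the frame of dispenser below -0.03 m).
It fails at once if the goods around are pushed or lifted (distance of any of spare_tin, white_soap, orange_soap, blue_carton from where it was at the start of the episode above 0.015 m).
It also fails if it takes over 45 s, if anything falls off the work surface, if the arm or the gripper's body presses on something with over 40 N, if the wrist force passes 120 N, or if a joint passes its speed limit or range.

### The arm

A 7-joint arm with a two-finger parallel gripper is mounted at the origin on a cart in front of the work surface, level with it; the furniture and walls round the work are solid. World frame = base frame: x ahead of the robot, y to its left, z up, the work surface at z = 0. Lengths are in m, angles in rad, forces in N, time in s.
With the tool pointing down it reaches from about 0.4 to 0.85 m from the base axis. Payload 4.5 kg.
Tool frame: the origin (TCP) lies midway between the tips of the shut fingers; the grasp point (between the pads) lies 19 mm behind it; z points along the fingers, y is the direction in which the jaws open and shut (so a half turn about z gives the same grasp; the last joint's range is limited). The gripper opens to 88 mm and grips with 3 to 60 N. Pads are 18 mm wide; open, the fingers measure 123 mm over their backs; the gripper's body (75 mm by 187 mm) begins 45 mm behind the grasp point.
Start: joints at [-1.187, 0.689, -0.195, 1.565, 0.157, 0.902, -0.215], TCP at [0.214, 0.587, 0.239] pointing down, gripper open.
Joint ranges: [-3.01, 3.01], [-0.46, 2.08], [-1.47, 1.51], [0.13, 2.56], [-1, 4.14], [0.04, 2.09], [-2.66, 2.66]. Speed limits (rad/s): [2.57, 2.57, 3.14, 3.14, 3.14, 3.14, 3.14].

### API

Orientations are given as a unit quaternion [x, y, z, w].
In Python, from plant import r gives the robot as it stands.
- The arm moves only by the tool play_rows, never from a script. Its argument "targets" is a list of rows, each an object of numbers: "jaw": the closure, from 0 (fully open) to 1 (shut); "dx", "dy", "dz": the shift along the tool's x, y, z in m; "yaw": the turn about the tool's z in rad. A call has exactly 5 rows; each row shifts and turns the pose as measured when the row begins, along the tool's axes as they then stand; what a row does not reach is not made up. A row lasts 1/10 s, in which the tool goes at most 50 mm and 8.59 degrees, less where a joint would pass 70% of its speed; a pose out of reach is approached as far as the arm can. A call with a gripper value outside its range is refused whole. The fingers move at their own pace and stop on an object; "squeeze" is the grip in N (left out, the last holds). Time passes only in rows, so rows that do not move let the fingers close, or fill a call up. It gives the time, the measured TCP pose, the force and the opening at its end, in the units of the state.
- r.get_state(): the state, without advancing time (a new reading comes with each control period).
- r.snapshot(name): name is "side" or "top"; returns a dict with "frame" (400x640x3 uint8, red, green, blue), "z_map" (400x640 float32, m along the optical axis (not along the pixel's ray), 0 where there is no reading), "mtx" (3x3 intrinsics, pixels), "dist_coeffs" ([k1, k2, p1, p2, k3] as OpenCV has them; the pictures are not rectified), "position" and "orientation" of the camera in the world. Camera axes: x right, y up, looking along -z (the intrinsics and any distortion apply to the point x, -y, -z); pixel columns grow to the right and rows downward; lengths in m; the calibration is good to about 2 mm. A picture is of the moment at which its call begins.
- r.finish_job(): hands the job in, once; it reports no verdict.
The state is a dict: "clock": time; "q": joint angles; "qd": joint speeds; "joint_torque": joint torques, N m; "tool_pos": TCP position; "eef_rot": TCP orientation; "contact_force": force on the tool from outside, world axes, zero at the start; "moment": the same for the moment, N m; "opening": opening from 0.0 (shut) to 1.0 (fully open).
Only numpy, scipy, OpenCV 4.12 (cv2) and the standard library are available. Lean on these libraries where they do the work, as an engineer would, in place of code of your own. Each camera call takes 0.05 s, during which the arm holds its last target.

## Working session

There is one attempt and no reset: what is moved stays moved. The work goes in short steps, Python scripts to look and compute and a tool call to move; the robot and the scene stay as the last step left them, time stands still between calls to the robot, and variables do not carry over. Pictures are saved under pics/ and viewed, and the job is handed in when it is done.

Besides the shell and the picture viewer there is one more tool, called after "Emit:" in YAML: its name, and indented under it one key for each argument. play_rows: Moves the arm, as the interface text tells. Its arguments: {"type":"object","properties":{"targets":{"type":"array"},"squeeze":{"type":"number"}},"required":["targets"]}

```bash
mkdir -p pics; ls; cat > h.py <<'E'
import numpy as np, cv2
from plant import r
from scipy.spatial.transform import Rotation as R
def snap(n,f):
    s=r.snapshot(n); cv2.imwrite('pics/'+f+'.png',s['frame'][:,:,::-1]); np.savez('pics/'+f+'.npz',**s); return s
def pt(s,u,v,z=None):
    K=np.array(s['mtx']);d=np.array(s['dist_coeffs'])
    p=cv2.undistortPoints(np.array([[[u,v]]],float),K,d)[0,0]
    Rm=R.from_quat(s['orientation']).as_matrix(); c=np.array(s['position'])
    ray=Rm@np.array([p[0],-p[1],-1])
    if z is None:
        t=float(s['z_map'][int(round(v)),int(round(u))])
    else: t=(z-c[2])/ray[2]
    return c+t*ray
def cloud(s):
    h,w=s['z_map'].shape
    uv=np.stack(np.meshgrid(np.arange(w),np.arange(h)),-1).reshape(-1,1,2).astype(float)
    p=cv2.undistortPoints(uv,np.array(s['mtx']),np.array(s['dist_coeffs']))[:,0]
    z=np.array(s['z_map']).reshape(-1)
    pc=np.c_[p[:,0]*z,-p[:,1]*z,-z]
    P=R.from_quat(s['orientation']).apply(pc)+np.array(s['position'])
    P[z==0]=np.nan
    return P.reshape(h,w,3)
E
python3 - <<'E'
from h import *
print(r.get_state())
for n in('side','top'):
    s=snap(n,n+'0'); print(n,s['position'],s['orientation'],s['mtx'],s['dist_coeffs'])
E
```

```text
pics
{'clock': 0.0, 'q': array([-1.18720716,  0.68998786, -0.19449911,  1.56634062,  0.15731001,
        0.90251419, -0.21507451]), 'qd': array([-2.46157717e-04, -2.81335445e-03, -3.29721081e-05, -1.68172339e-03,
        5.27040883e-04, -1.25379831e-03, -8.49283469e-04]), 'joint_torque': array([-2.80061076e-04, -5.27561724e+01, -1.26671389e+00, -1.53424340e+01,
       -5.25536772e-02,  6.27890899e-03,  1.58870298e-04]), 'tool_pos': array([0.21402683, 0.58653313, 0.23790816]), 'eef_rot': array([ 1.73952944e-01,  9.84753528e-01, -9.25121669e-04, -8.53654438e-05]), 'contact_force': array([-0.23634334,  0.73481934, -0.22589296]), 'moment': array([-0.02123987,  0.03076842, -0.02528723]), 'opening': 0.9981671121180714}
side [ 0.65971231 -0.68072612  0.81519043] [0.38813397 0.03138919 0.09903394 0.91572868] [[421.57388755   0.         320.40332502]
 [  0.         421.57388755 195.9425728 ]
 [  0.           0.           1.        ]] [-0.05528851  0.          0.          0.          0.        ]
top [ 0.40572569 -0.01173599  0.96657336] [ 0.04607788 -0.04214131 -0.69980597  0.71159859] [[410.87705495   0.         316.70938745]
 [  0.         410.87705495 194.38379373]
 [  0.           0.           1.        ]] [0.01874265 0.         0.         0.         0.        ]
```

View pics/side0.png

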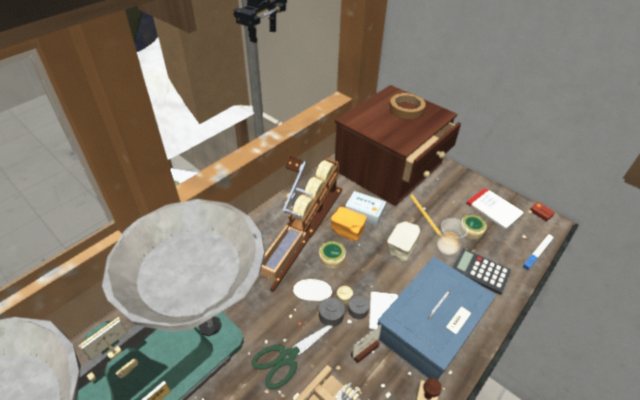

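View pics/top0.png

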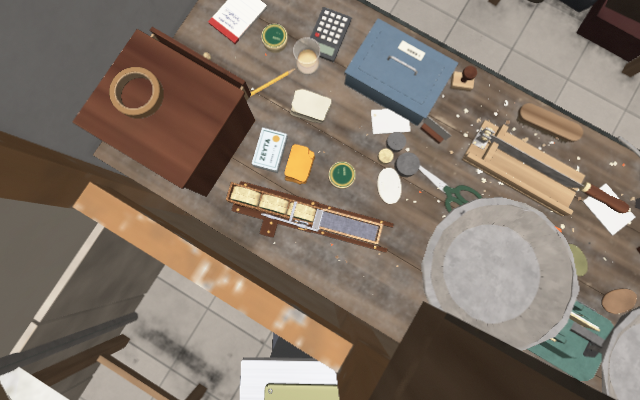

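Side view: dispenser at about (300,200), paddle at (295,162). Top view: tray at (347,225), tins at (243–305,200), paddle at about (268,228). Next, enlarged crops and the coordinates.

```bash
python3 - <<'E'
from h import *
for f,(a,b,c,d) in {'top0':(210,170,190,90),'side0':(240,130,130,160)}.items():
    s=dict(np.load('pics/'+f+'.npz')); im=s['frame'][b:b+d,a:a+c,::-1]
    k=4 if c>150 else 3.6
    cv2.imwrite('pics/'+f+'c.png',cv2.resize(im,None,fx=k,fy=k,interpolation=cv2.INTER_CUBIC))
    P=cloud(s)
    for uv in [(268,228),(347,225),(389,186),(342,175),(300,163),(268,148),(200,270),(243,195)] if f=='top0' else [(295,162),(333,252),(348,222),(283,253),(305,205)]:
        print(f,uv,P[uv[1],uv[0]].round(3))
E
```

```text
top0 (268, 228) [0.439 0.089 0.153]
top0 (347, 225) [ 0.455 -0.077  0.013]
top0 (389, 186) [ 0.544 -0.17   0.041]
top0 (342, 175) [ 0.569 -0.063  0.029]
top0 (300, 163) [0.593 0.034 0.047]
top0 (268, 148) [0.629 0.109 0.035]
top0 (200, 270) [0.354 0.227 0.124]
top0 (243, 195) [0.509 0.148 0.113]
side0 (295, 162) [0.447 0.09  0.155]
side0 (333, 252) [ 0.576 -0.065  0.03 ]
side0 (348, 222) [0.597 0.017 0.051]
side0 (283, 253) [ 0.458 -0.082  0.013]
side0 (305, 205) [0.49  0.013 0.091]
```

View pics/top0c.png

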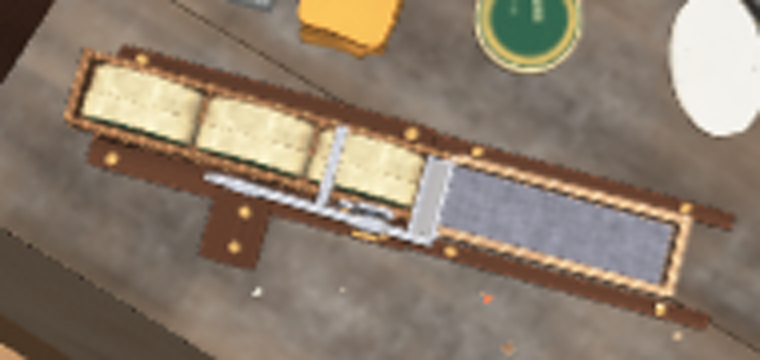

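View pics/side0c.png

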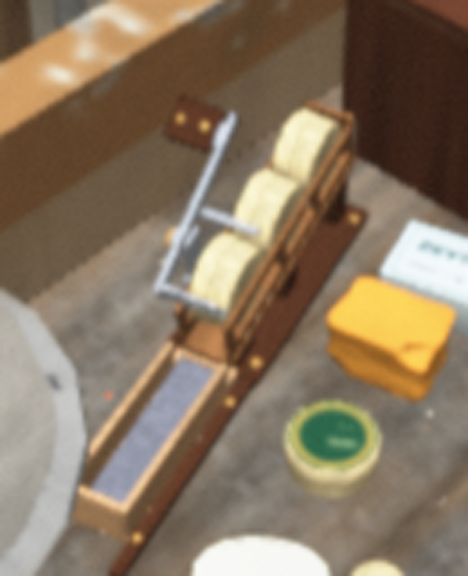

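Top crop: paddle centre at (234,232), which is pixel (268.5,228). Now I'll fit the dispenser frame and the sill.

```bash
python3 - <<'E'
from h import *
s=dict(np.load('pics/top0.npz')); P=cloud(s); im=cv2.cvtColor(s['frame'],cv2.COLOR_RGB2HSV)
t=dict(np.load('pics/side0.npz')); Q=cloud(t)
# cream tins in top
m=np.zeros(P.shape[:2],bool); m[180:225,225:325]=1
m&=(im[...,0]>18)&(im[...,0]<38)&(im[...,1]>40)&(im[...,2]>150)&(P[...,2]>.06)
p=P[m]; print(len(p)); c=np.median(p,0)
# felt: tray
f=np.zeros_like(m); f[205:245,318:382]=1
f&=(im[...,0]>95)&(im[...,0]<130)&(P[...,2]<.03)&(P[...,2]>.002)
fp=P[f]; print('felt',len(fp),fp.mean(0),fp[:,2].min(),fp[:,2].max())
a=np.r_[p[:,:2],fp[:,:2]]
a0=a.mean(0); v=np.linalg.svd(a-a0)[2][0]; v=v if v[1]>0 else -v
print('axis deg',np.degrees(np.arctan2(v[1],v[0])))
for nm,qq in(('tins',p),('felt',fp)):
    g=(qq[:,:2]-a0)@v; print(nm,'mean off-axis',((qq[:,:2]-a0)@[-v[1],v[0]]).mean())
# paddle points
for nm,C,im2,z in(('top',P,s['frame'],0),('side',Q,t['frame'],0)):
    k=(np.abs(C[...,0]-.443)<.035)&(np.abs(C[...,1]-.09)<.035)&(C[...,2]>.125)&(C[...,2]<.18)
    hsv=cv2.cvtColor(im2,cv2.COLOR_RGB2HSV); k&=(hsv[...,1]>90)
    q=C[k]; print(nm,len(q),q.mean(0).round(4),q.min(0).round(3),q.max(0).round(3))
# tray corners (top rim z .036) and outlet end via ray/plane
for u,v_ in[(210+682/4,170+222/4),(210+666/4,170+290/4)]: print('far corners',pt(s,u,v_,.036).round(4))
# sill
for uv in[(85,195),(215,262),(200,270),(330,345),(215,275)]: print('sill',uv,P[uv[1],uv[0]].round(3))
E
```

```text
1052
felt 778 [ 0.45378001 -0.07965132  0.01065795] 0.004443645401185803 0.018063007482525872
axis deg 76.12220792225138
tins mean off-axis 0.00017830315999541643
felt mean off-axis -0.0002410988744395729
top 258 [0.4416 0.0883 0.1515] [0.424 0.072 0.141] [0.461 0.104 0.16 ]
side 168 [0.4432 0.0874 0.1516] [0.424 0.072 0.14 ] [0.462 0.106 0.161]
far corners [ 0.454  -0.1508  0.036 ]
far corners [ 0.4157 -0.1417  0.036 ]
sill (85, 195) [0.502 0.471 0.125]
sill (215, 262) [0.37  0.198 0.122]
sill (200, 270) [0.354 0.227 0.124]
sill (330, 345) [ 0.212 -0.037  0.122]
sill (215, 275) [0.344 0.196 0.123]
```

Emit:
play_rows:
  targets:
    - {"jaw": 1, "dx": -0.016, "dy": -0.036, "dz": 0, "yaw": 0}
    - {"jaw": 1, "dx": -0.016, "dy": -0.036, "dz": 0, "yaw": 0}
    - {"jaw": 1, "dx": -0.016, "dy": -0.036, "dz": 0, "yaw": 0}
    - {"jaw": 1, "dx": -0.016, "dy": -0.036, "dz": 0, "yaw": 0}
    - {"jaw": 1, "dx": -0.016, "dy": -0.036, "dz": 0, "yaw": 0}
  squeeze: 20

```text
clock: 0.6
tool_pos: [0.2256, 0.3883, 0.2353]
eef_rot: [0.171, 0.985, 0.001, -0.002]
contact_force: [0.1, 0.2, 0.4]
opening: 0.567
```

Emit:
play_rows:
  targets:
    - {"jaw": 1, "dx": 0, "dy": 0, "dz": -0.002, "yaw": 0.147}
    - {"jaw": 1, "dx": 0, "dy": 0, "dz": 0, "yaw": 0.147}
    - {"jaw": 1, "dx": 0, "dy": 0, "dz": 0, "yaw": 0.147}
    - {"jaw": 1, "dx": 0, "dy": 0, "dz": 0, "yaw": 0.147}
    - {"jaw": 1, "dx": 0, "dy": 0, "dz": 0, "yaw": 0.147}

```text
clock: 1.1
tool_pos: [0.2261, 0.3776, 0.2365]
eef_rot: [0.521, 0.853, -0.005, -0.0]
contact_force: [-0.5, -0.4, 0.3]
opening: 0.114
```

Emit:
play_rows:
  targets:
    - {"jaw": 1, "dx": 0, "dy": 0, "dz": -0.002, "yaw": 0.147}
    - {"jaw": 1, "dx": 0, "dy": 0, "dz": 0, "yaw": 0.147}
    - {"jaw": 1, "dx": 0, "dy": 0, "dz": 0, "yaw": 0.147}
    - {"jaw": 1, "dx": 0, "dy": 0, "dz": 0, "yaw": 0.147}
    - {"jaw": 1, "dx": 0, "dy": 0, "dz": 0, "yaw": 0.147}

```text
clock: 1.6
tool_pos: [0.2254, 0.3766, 0.2378]
eef_rot: [0.798, 0.603, -0.006, 0.002]
contact_force: [-0.8, -0.2, 0.4]
opening: 0.006
```

```bash
cat > st.py <<'E'
from h import *
s=r.get_state(); p=s['tool_pos']; M=R.from_quat(s['eef_rot']).as_matrix()
a=np.radians(76.1); ex=np.array([np.cos(a),np.sin(a),0]); ey=np.array([-ex[1],ex[0],0])
pad=np.array([.442,.088,.1505]); O=pad-.044*ex-.052*ey; O[2]=0
D=lambda x,y,z:O+x*ex+y*ey+np.array([0,0,z])
d=p-O
print('clock',s['clock'],'q',s['q'].round(3)); print('tcp',p.round(4),'disp frame',np.round([d@ex,d@ey,d[2]],4))
print('tool x deg',np.degrees(np.arctan2(M[1,0],M[0,0])).round(2),'z axis',M[:,2].round(3),'F',np.round(s['contact_force'],2))
print('to above paddle, tool axes',(M.T@(D(.044,.052,.2)-p)).round(4),' n',round(p[0]*.866-p[1]*.5,3))
E
python3 st.py
```

```text
clock 1.6 q [-1.295  0.473  0.24   2.104 -0.195  0.598 -1.194]
tcp [0.2254 0.3766 0.2378] disp frame [0.2721 0.3316 0.2378]
tool x deg 74.19 z axis [-0.007 -0.011 -1.   ] F [-0.78 -0.18  0.39]
to above paddle, tool axes [-0.2182  0.2872  0.0395]  n 0.007
```

Emit:
play_rows:
  targets:
    - {"jaw": 1, "dx": -0.012, "dy": 0.038, "dz": 0, "yaw": 0}
    - {"jaw": 1, "dx": -0.012, "dy": 0.038, "dz": 0, "yaw": 0}
    - {"jaw": 1, "dx": -0.012, "dy": 0.038, "dz": 0, "yaw": 0}
    - {"jaw": 1, "dx": -0.012, "dy": 0.038, "dz": 0, "yaw": 0}
    - {"jaw": 1, "dx": -0.012, "dy": 0.038, "dz": 0, "yaw": -0.03}

```text
clock: 2.1
tool_pos: [0.3903, 0.2709, 0.2361]
eef_rot: [0.783, 0.622, -0.008, 0.001]
contact_force: [0.8, 0.4, -0.3]
opening: 0.006
```

```bash
python3 st.py; python3 -c "
from h import *
snap('side','side1');snap('top','top1')"
```

```text
clock 2.1 q [-0.828  0.515  0.19   2.006 -0.151  0.65  -0.768]
tcp [0.3903 0.2709 0.2361] disp frame [0.2091 0.1461 0.2361]
tool x deg 76.96 z axis [-0.011 -0.011 -1.   ] F [ 0.84  0.38 -0.35]
to above paddle, tool axes [-0.166   0.0919  0.0375]  n 0.203
```

View pics/side1.png

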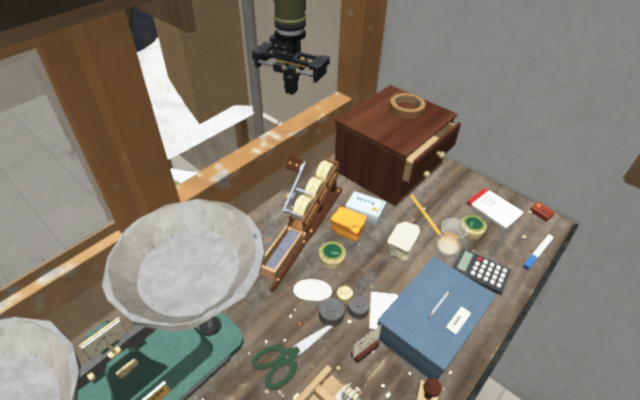

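The gripper is at (290,75), clear of the post, and nothing has moved.

Emit:
play_rows:
  targets:
    - {"jaw": 1, "dx": -0.033, "dy": 0.017, "dz": 0, "yaw": 0}
    - {"jaw": 1, "dx": -0.033, "dy": 0.017, "dz": 0, "yaw": 0}
    - {"jaw": 1, "dx": -0.033, "dy": 0.017, "dz": 0, "yaw": 0}
    - {"jaw": 1, "dx": -0.033, "dy": 0.017, "dz": 0, "yaw": 0}
    - {"jaw": 1, "dx": -0.03, "dy": 0.017, "dz": 0, "yaw": 0}

```text
clock: 2.7
tool_pos: [0.4386, 0.0914, 0.2364]
eef_rot: [0.783, 0.622, -0.006, 0.001]
contact_force: [0.5, 0.4, -0.7]
opening: 0.007
```

```bash
python3 st.py
```

```text
clock 2.7 q [-0.419  0.479  0.159  2.081 -0.119  0.602 -0.406]
tcp [0.4386 0.0914 0.2364] disp frame [0.0465 0.0561 0.2364]
tool x deg 76.99 z axis [-0.009 -0.009 -1.   ] F [ 0.47  0.4  -0.73]
to above paddle, tool axes [-0.0022  0.0043  0.0364]  n 0.334
```

Emit:
play_rows:
  targets:
    - {"jaw": 1, "dx": -0.002, "dy": 0.002, "dz": 0.015, "yaw": 0}
    - {"jaw": 1, "dx": 0, "dy": 0.001, "dz": 0.015, "yaw": 0}
    - {"jaw": 1, "dx": 0, "dy": 0.001, "dz": 0.015, "yaw": 0}
    - {"jaw": 1, "dx": 0, "dy": 0, "dz": 0.01, "yaw": -0.01}
    - {"jaw": 1, "dx": 0, "dy": 0, "dz": 0.0, "yaw": 0}

```text
clock: 3.2
tool_pos: [0.4415, 0.0833, 0.1798]
eef_rot: [0.783, 0.622, -0.007, 0.001]
contact_force: [-0.5, 0.6, -0.5]
opening: 0.008
```

```bash
python3 st.py; cat > look.py <<'E'
import sys
from h import *
n=sys.argv[1]
for c,(a,b,w,h) in {'side':(225,100,150,190),'top':(190,160,200,100)}.items():
    s=snap(c,c+n)
    cv2.imwrite(f'pics/{c}{n}c.png',cv2.resize(s['frame'][b:b+h,a:a+w,::-1],None,fx=3,fy=3,interpolation=cv2.INTER_CUBIC))
E
python3 look.py 2
```

```text
clock 3.2 q [-0.373  0.582  0.123  2.14  -0.141  0.439 -0.369]
tcp [0.4415 0.0833 0.1798] disp frame [0.0393 0.0514 0.1798]
tool x deg 76.99 z axis [-0.009 -0.01  -1.   ] F [-0.51  0.61 -0.45]
to above paddle, tool axes [ 0.0044 -0.0007 -0.0203]  n 0.341
```

View pics/side2c.png

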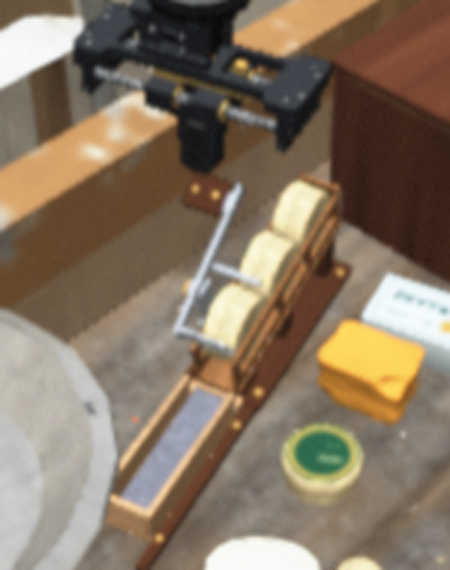

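View pics/top2c.png

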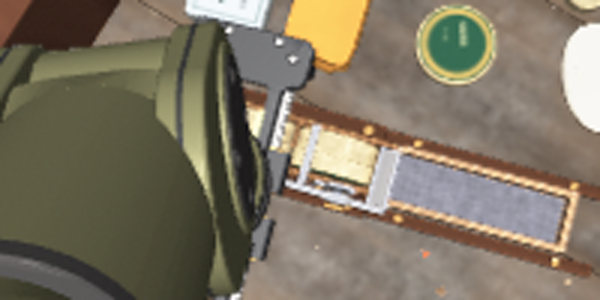

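The fingertips are right above the paddle (side crop, finger at (203,150), paddle at (205,193)). Now I'll press along the arc.

Emit:
play_rows:
  targets:
    - {"jaw": 1, "dx": 0.006, "dy": 0, "dz": 0.012, "yaw": 0}
    - {"jaw": 1, "dx": 0.004, "dy": 0, "dz": 0.012, "yaw": 0}
    - {"jaw": 1, "dx": 0.004, "dy": 0, "dz": 0.012, "yaw": 0}
    - {"jaw": 1, "dx": 0.005, "dy": 0, "dz": 0.012, "yaw": 0}
    - {"jaw": 1, "dx": 0.003, "dy": 0, "dz": 0.01, "yaw": 0}

```text
clock: 3.8
tool_pos: [0.4508, 0.1107, 0.1226]
eef_rot: [0.782, 0.623, 0.0, 0.002]
contact_force: [-0.5, -2.3, 2.3]
opening: 0.006
```

```bash
python3 st.py
```

```text
clock 3.8 q [-0.396  0.701  0.084  2.155 -0.175  0.29  -0.389]
tcp [0.4508 0.1107 0.1226] disp frame [0.0682 0.049  0.1226]
tool x deg 77.14 z axis [ 0.003 -0.004 -1.   ] F [-0.47 -2.29  2.31]
to above paddle, tool axes [-0.0243 -0.0032 -0.0774]  n 0.335
```

Emit:
play_rows:
  targets:
    - {"jaw": 1, "dx": -0.003, "dy": -0.001, "dz": 0.009, "yaw": 0}
    - {"jaw": 1, "dx": 0, "dy": -0.001, "dz": 0.009, "yaw": 0}
    - {"jaw": 1, "dx": 0, "dy": 0, "dz": 0.007, "yaw": 0}
    - {"jaw": 1, "dx": 0, "dy": 0, "dz": 0.004, "yaw": 0}
    - {"jaw": 1, "dx": 0, "dy": 0, "dz": 0.002, "yaw": 0}

```text
clock: 4.3
tool_pos: [0.4509, 0.1114, 0.0904]
eef_rot: [0.781, 0.624, 0.003, 0.003]
contact_force: [-3.7, -0.4, 31.2]
opening: 0.002
```

```bash
python3 st.py;python3 look.py 3
```

```text
clock 4.3 q [-0.379  0.766  0.056  2.176 -0.183  0.195 -0.382]
tcp [0.4509 0.1114 0.0904] disp frame [0.0688 0.0489 0.0904]
tool x deg 77.25 z axis [ 0.009 -0.001 -1.   ] F [-3.66 -0.4  31.22]
to above paddle, tool axes [-0.0246 -0.0025 -0.1097]  n 0.335
```

View pics/side3c.png

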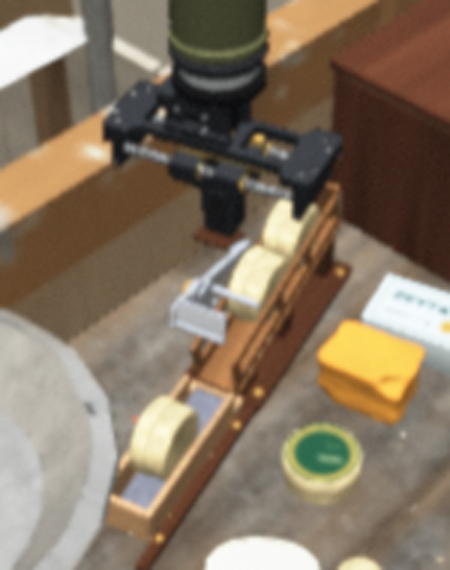

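Tin 1 has rolled into the tray (side crop, (165,435)) and the lever is at its stop with 31 N on it. Now I'll release.

Emit:
play_rows:
  targets:
    - {"jaw": 1, "dx": 0, "dy": -0.001, "dz": -0.01, "yaw": 0}
    - {"jaw": 1, "dx": -0.001, "dy": -0.001, "dz": -0.014, "yaw": 0}
    - {"jaw": 1, "dx": -0.003, "dy": -0.001, "dz": -0.014, "yaw": 0}
    - {"jaw": 1, "dx": -0.005, "dy": 0, "dz": -0.015, "yaw": -0.01}
    - {"jaw": 1, "dx": -0.006, "dy": 0, "dz": -0.015, "yaw": 0}

```text
clock: 4.9
tool_pos: [0.4451, 0.0962, 0.1601]
eef_rot: [0.779, 0.628, 0.004, 0.004]
contact_force: [-0.9, 1.1, -0.1]
opening: 0.006
```

Emit:
play_rows:
  targets:
    - {"jaw": 1, "dx": -0.003, "dy": 0, "dz": -0.012, "yaw": 0}
    - {"jaw": 1, "dx": -0.003, "dy": 0, "dz": -0.01, "yaw": 0}
    - {"jaw": 1, "dx": 0, "dy": 0, "dz": 0, "yaw": 0}
    - {"jaw": 1, "dx": 0, "dy": 0, "dz": 0, "yaw": 0}
    - {"jaw": 1, "dx": 0, "dy": 0, "dz": 0, "yaw": 0}

```text
clock: 5.4
tool_pos: [0.4429, 0.0894, 0.1831]
eef_rot: [0.779, 0.627, 0.004, 0.005]
contact_force: [0.7, -0.2, 0.4]
opening: 0.006
```

```bash
python3 st.py;python3 look.py 4
```

```text
clock 5.4 q [-0.381  0.571  0.117  2.149 -0.143  0.418 -0.368]
tcp [0.4429 0.0894 0.1831] disp frame [0.0456 0.0515 0.1831]
tool x deg 77.65 z axis [ 0.012 -0.002 -1.   ] F [ 0.73 -0.23  0.36]
to above paddle, tool axes [-0.0016 -0.0004 -0.0169]  n 0.339
```

View pics/side4c.png

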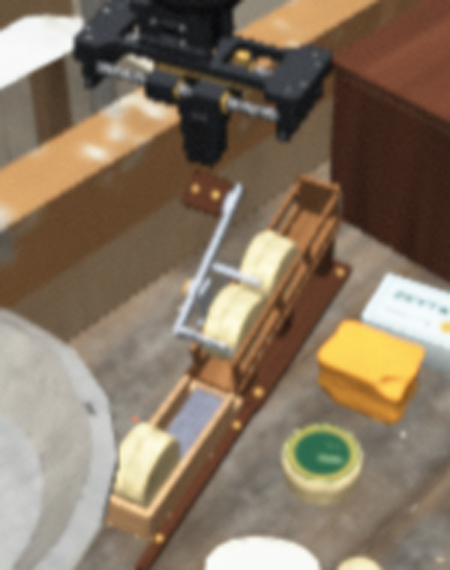

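View pics/top4c.png

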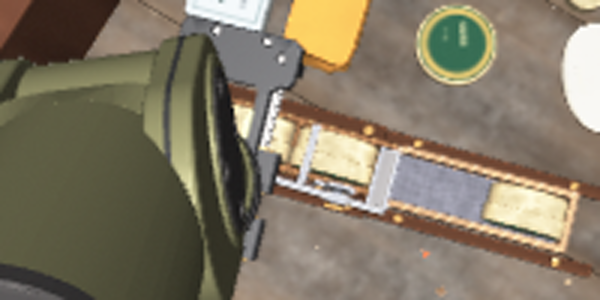

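Tin 1 stands at the far end of the tray, tin 2 is at the gate, and the lever is up. Second round.

Emit:
play_rows:
  targets:
    - {"jaw": 1, "dx": 0, "dy": 0, "dz": 0.01, "yaw": 0}
    - {"jaw": 1, "dx": 0.003, "dy": 0, "dz": 0.012, "yaw": 0}
    - {"jaw": 1, "dx": 0.003, "dy": 0, "dz": 0.012, "yaw": 0}
    - {"jaw": 1, "dx": 0.005, "dy": 0, "dz": 0.012, "yaw": 0}
    - {"jaw": 1, "dx": 0.003, "dy": 0, "dz": 0.01, "yaw": 0}

```text
clock: 6.0
tool_pos: [0.4483, 0.1058, 0.1233]
eef_rot: [0.778, 0.628, 0.006, 0.004]
contact_force: [-0.1, 1.9, 3.5]
opening: 0.002
```

```bash
python3 st.py
```

```text
clock 6.0 q [-0.382  0.695  0.076  2.176 -0.171  0.262 -0.373]
tcp [0.4483 0.1058 0.1233] disp frame [0.0627 0.0502 0.1233]
tool x deg 77.75 z axis [ 0.015  0.001 -1.   ] F [-0.09  1.94  3.47]
to above paddle, tool axes [-0.0184 -0.0012 -0.0768]  n 0.335
```

Emit:
play_rows:
  targets:
    - {"jaw": 1, "dx": 0.001, "dy": -0.001, "dz": 0.009, "yaw": 0}
    - {"jaw": 1, "dx": 0.001, "dy": -0.001, "dz": 0.009, "yaw": 0}
    - {"jaw": 1, "dx": 0, "dy": 0, "dz": 0.007, "yaw": 0}
    - {"jaw": 1, "dx": 0, "dy": 0, "dz": 0.004, "yaw": 0}
    - {"jaw": 1, "dx": 0, "dy": 0, "dz": 0.002, "yaw": 0}

```text
clock: 6.5
tool_pos: [0.4493, 0.1095, 0.0905]
eef_rot: [0.778, 0.628, 0.008, 0.005]
contact_force: [-3.3, 1.5, 41.0]
opening: 0.004
```

```bash
python3 st.py;python3 look.py 5
```

```text
clock 6.5 q [-0.373  0.763  0.05   2.192 -0.181  0.171 -0.372]
tcp [0.4493 0.1095 0.0905] disp frame [0.0666 0.0501 0.0905]
tool x deg 77.8 z axis [ 0.019  0.003 -1.   ] F [-3.3   1.54 41.04]
to above paddle, tool axes [-0.0218 -0.0005 -0.1097]  n 0.334
```

View pics/side5c.png

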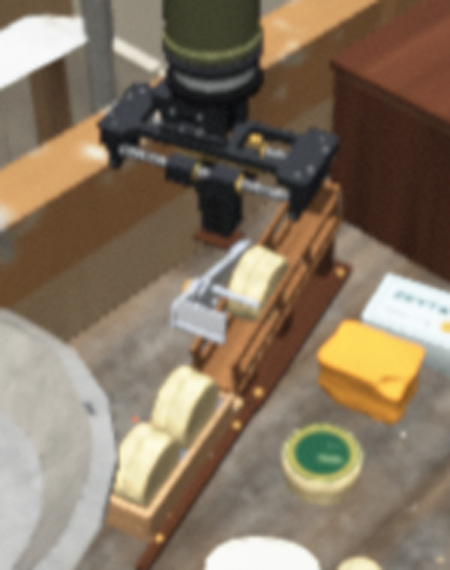

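Both tins are in the tray, at (145,465) and (185,405), and tin 3 is held by the cross bar. Releasing now, then well clear.

Emit:
play_rows:
  targets:
    - {"jaw": 1, "dx": 0, "dy": -0.001, "dz": -0.01, "yaw": 0}
    - {"jaw": 1, "dx": -0.001, "dy": 0, "dz": -0.014, "yaw": 0}
    - {"jaw": 1, "dx": -0.003, "dy": 0, "dz": -0.014, "yaw": 0}
    - {"jaw": 1, "dx": -0.005, "dy": 0, "dz": -0.015, "yaw": -0.01}
    - {"jaw": 1, "dx": -0.006, "dy": 0, "dz": -0.015, "yaw": 0}

```text
clock: 7.1
tool_pos: [0.4425, 0.0909, 0.1601]
eef_rot: [0.776, 0.631, 0.006, 0.006]
contact_force: [0.1, 0.4, -0.3]
opening: 0.006
```

Emit:
play_rows:
  targets:
    - {"jaw": 1, "dx": 0, "dy": 0, "dz": -0.016, "yaw": 0}
    - {"jaw": 1, "dx": 0, "dy": 0, "dz": -0.02, "yaw": 0}
    - {"jaw": 1, "dx": 0, "dy": 0, "dz": -0.02, "yaw": 0}
    - {"jaw": 1, "dx": 0, "dy": 0, "dz": 0, "yaw": 0}
    - {"jaw": 1, "dx": 0, "dy": 0, "dz": 0, "yaw": 0}

```text
clock: 7.6
tool_pos: [0.4361, 0.0856, 0.2168]
eef_rot: [0.778, 0.628, 0.001, 0.005]
contact_force: [0.4, 0.4, -1.0]
opening: 0.008
```

Emit:
play_rows:
  targets:
    - {"jaw": 1, "dx": 0, "dy": 0, "dz": 0, "yaw": 0}
    - {"jaw": 1, "dx": 0, "dy": 0, "dz": 0, "yaw": 0}
    - {"jaw": 1, "dx": 0, "dy": 0, "dz": 0, "yaw": 0}
    - {"jaw": 1, "dx": 0, "dy": 0, "dz": 0, "yaw": 0}
    - {"jaw": 1, "dx": 0, "dy": 0, "dz": 0, "yaw": 0}

```text
clock: 8.1
tool_pos: [0.4335, 0.0846, 0.2135]
eef_rot: [0.778, 0.628, -0.003, 0.004]
contact_force: [0.3, 1.1, -0.1]
opening: 0.007
```

```bash
python3 st.py;python3 look.py 6; python3 - <<'E'
from h import *
s=np.load('pics/top6.npz');P=cloud(s);im=cv2.cvtColor(s['frame'],cv2.COLOR_RGB2HSV)
a=np.radians(76.1); ex=np.array([np.cos(a),np.sin(a)]); ey=np.array([-ex[1],ex[0]]);O=np.array([.442,.088])-.044*ex-.052*ey
m=(im[...,0]>18)&(im[...,0]<38)&(im[...,1]>40)&(im[...,2]>150)&(P[...,2]>.05)&(P[...,2]<.12)
p=P[m];x=(p[:,:2]-O)@ex;y=(p[:,:2]-O)@ey;k=(abs(y)<.03)
for lo,hi in((-.2,-.12),(-.115,-.06),(-.045,.04)):
    j=k&(x>lo)&(x<hi); t=p[j,2]; print(j.sum(),x[j].min(),x[j].max(),t.max() if j.sum() else 0)
for f in('side0','side6'):
    d=np.load(f'pics/{f}.npz')['frame'].astype(float)
    if f=='side0':d0=d
D=np.abs(d-d0).sum(2)
for n,(u,v) in dict(spare=(333,252),white=(312,290),orange=(348,222),carton=(366,204)).items(): print(n,D[v-10:v+10,u-15:u+15].max())
E
```

```text
clock 8.1 q [-0.399  0.509  0.145  2.134 -0.126  0.509 -0.375]
tcp [0.4335 0.0846 0.2135] disp frame [0.0386 0.0594 0.2135]
tool x deg 77.78 z axis [ 0.    -0.009 -1.   ] F [ 0.27  1.11 -0.09]
to above paddle, tool axes [0.0053 0.0075 0.0134]  n 0.333
315 -0.1811281989501017 -0.12262491215190394 0.07296417263176913
299 -0.11492334191163132 -0.0602055495695822 0.07712364411761019
300 -0.03582548316253412 0.0242440945930946 0.10623178737803152
spare 29.0
white 22.0
orange 25.0
carton 25.0
```

View pics/side6c.png

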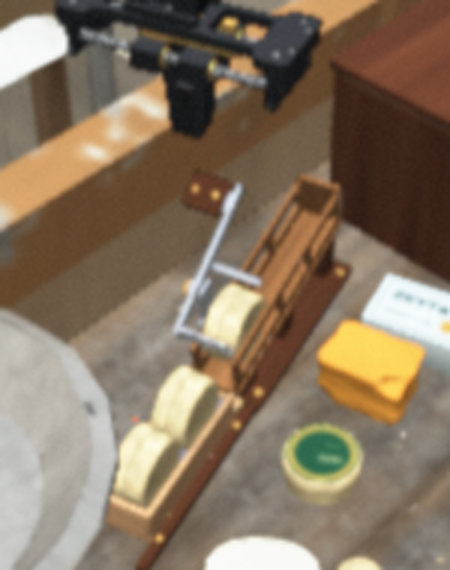

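View pics/top6c.png

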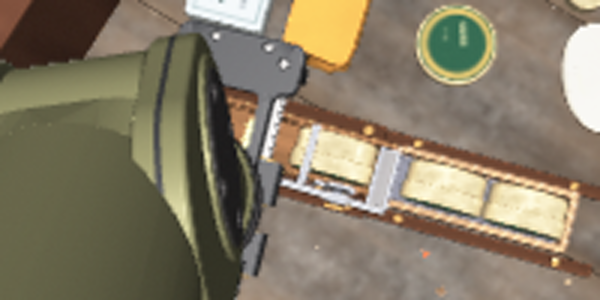

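Two tins are in the tray, tin 3 is at the gate, the paddle is up, the goods haven't moved and the gripper is clear. Handing in.

```bash
python3 -c "
from plant import r
print(r.finish_job())"
```

```text
the job is handed in; nothing more can be done
None
```

The gift tray is filled: two tins stand in it, the third waits behind the shut gate, and I handed the job in at 8.1 s. I pressed the paddle to its stop twice with the closed fingertips and let it come right up each time.

**After the first press:** the pictures showed tin 1 at the tray's far end, tin 2 at the gate and the lever up.

**Last checks before handing in:**
- **Tins:** tins 1 and 2 are on edge in the tray, with their tops at about 73 and 77 mm. Tin 3 is at the gate, its visible top spanning dispenser x -36 to +24 mm.
- **Lever and tray:** the paddle is back where it was at the start, and the tray looks unmoved. I judged both by eye from the pictures.
- **Goods around:** all four show no change against the starting picture.
- **Gripper:** it is clear, about 60 mm above the paddle.

**Forces:** the fingertips pushed with 31 N and then 41 N against the lever's stop, more than the 5 N the paddle needs. The 40 N limit covers the arm and the gripper's body; the contact was at the fingertips. The 120 N wrist limit was not approached.

No check failed. I measured no lever angle or tin speeds, and handing in gave no verdict.

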